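# Find the seized valve on the vacuum manifold and blank off its station

### The arm

A 7-joint arm with a two-finger parallel gripper is mounted at the origin on a cart in front of the work surface, level with it; the furniture and walls round the work are solid. World frame = base frame: x ahead of the robot, y to its left, z up, the work surface at z = 0. Lengths are in m, angles in rad, forces in N, time in s.
With the tool pointing down it reaches from about 0.4 to 0.875 m from the base axis. Payload 6.5 kg.
Tool frame: the origin (TCP) lies between the finger pads; the fingertips stand 11 mm ahead of it and the grasp point (between the pads) lies 8 mm behind it; z points along the fingers, y is the line along which they close (so a half turn about z gives the same grasp; the last joint's range is limited). The gripper opens to 88 mm and grips with 3 to 60 N. Pads are 18 mm wide; open, the fingers measure 123 mm over their backs; the gripper's body (75 mm by 187 mm) begins 45 mm behind the grasp point.
Start: joints at [-1.29, 0.536, -0.004, 1.538, 0.003, 1.067, -0.071], TCP at [0.221, 0.611, 0.25] pointing down, gripper open.
Joint ranges: [-2.7, 2.7], [-0.37, 2.16], [-1.27, 1.26], [0.24, 2.4], [-1.31, 4.45], [0.19, 1.91], [-2.76, 2.76]. Speed limits (rad/s): [2.39, 2.39, 3.14, 3.14, 3.14, 3.14, 3.14].

### API

Orientations are given as a unit quaternion [x, y, z, w].
In Python, from plant import * gives the robot as it stands. The module is installed in compiled form; this text tells all that it offers.
- The arm moves only by the tool move_arm, never from a script. Its argument "targets" is text: rows parted by semicolons, each of 7 numbers parted by spaces: the finger opening in mm, from 0 to 88.1, then the shift along the world's x, y, z in mm, then the turn, a rotation vector about the world's x, y, z in degrees. A call has 1 to 20 rows; each row shifts and turns the commanded pose from where the row before left it; what a row does not reach is not made up. A row lasts 1/8 s, in which the tool goes at most 62.5 mm and 10.7 degrees, less where a joint would pass 70% of its speed; a pose out of reach is approached as far as the arm can. A call with a gripper value outside its range is refused whole. The fingers move at their own pace and stop on an object; "squeeze" is the grip in N (left out, the last holds). Time passes only in rows, so rows that do not move let the fingers close. It gives the time, the measured TCP pose, the force, the opening and the grip force at its end, in the units of the state.
- read_state(): the state, without advancing time (a new reading comes with each control period).
- capture(name): name is "scene" or "top"; returns the picture (400x640x3 uint8, red, green, blue); there is no depth.
- camera_model(name): a dict with "fx", "fy", "cx", "cy" (pixels), "world_to_cam" (4x4, takes a point from world to camera coordinates). Camera axes: x right, y up, looking along -z (the intrinsics and any distortion apply to the point x, -y, -z); pixel columns grow to the right and rows downward; lengths in m; the calibration is good to about 2 mm. A picture is of the moment at which its call begins. camera_model takes no time and is no camera call.
- finish_job(): hands the job in; it is judged then, once.
Trained networks look in the newest picture that a camera, given by its name, has taken for a name from the list of things; names that differ only in an ending like _2 or _b are one class to them, and where a whole thing is asked for, a point or a joint stands for the part that bears it (a point fixed in the world has none). Each returns a list of dicts, best first, with "confidence" (0 to 1); they miss things now and then, are a little off and sometimes report something else, mostly with a low value. They report only what shows in the picture. A call takes as long as a camera call. They do not tell look-alikes from the thing itself.
- silhouettes(thing, camera): "mask" (400x640 bool, what is visible of it).
- tip_of(thing, camera): "position" ([x, y, z] in m, in world coordinates, good to about 4 mm: a listed point, or the origin of a listed thing).
The state is a dict: "t": time; "qpos": joint angles; "dq": joint speeds; "joint_torque": joint torques, N m; "tcp_pos": TCP position; "ee_rot": TCP orientation; "contact_force": force on the tool from outside, world axes, zero at the start; "torque": the same for the moment, N m; "finger_gap": finger opening in m; "grip_force": force on a finger pad.
Only numpy, scipy, OpenCV 4.12 (cv2) and the standard library are available. Lean on these libraries where they do the work, as an engineer would, in place of code of your own. Each camera call takes 0.05 s, during which the arm holds its last target. There are 200 camera calls.

### The job

One of the three valves on the vacuum manifold has seized. Swing each lever in turn from left to right, as far as it goes freely, and feel for the one that binds part-way; the levers are brittle, so hold them lightly and do not force the one that binds. Leave the two good valves fully open, turn the bad one back to fully shut and blank off its port with the white stopper pushed fully home, and leave everything else on the bench where it is.

Things in the scene. Friction and masses are not known exactly. Their poses are not given: they have to be found in the camera images.
- manifold: vacuum manifold of steel and brass, fixed, 420 mm long. Origin on the bench under the middle valve's stem; +x away from the robot, +y left. Header pipe (30 mm thick, axis 45 mm up) along y at x = +55 mm; three like valves at y = +120 (left), 0, -120 mm (right), each with a port at x = -75 mm; gauge at the header's right end, top 101 mm up. Exactly one valve is seized; which one cannot be seen.
- stopper: solid white stopper, loose, 30 g, 44 mm tall: head 24 mm tall (30 mm across at its lower edge, 27 mm above), on a plug 20 mm long tapering from 21 to 16 mm. Origin: centre of the foot, z up. At first it hangs by its head in a hole of the orange rack, head 52 to 76 mm above the bench. Home in a port, its head rests on the rim, origin 20 mm below the rim.
- tube_rack: orange 50 ml tube rack, 70 x 132 x 52 mm, fixed. Origin: centre of its underside. The stopper hangs at x = +15, y = -43 mm of its frame; one capped tube, top 108 mm up, stands in the opposite corner hole.
- lever_left (a joint): angle of the left lever, rad: 0 = shut (pointing along the manifold's +y), growing clockwise seen from above to 1.57 = fully open (along its +x, in line with the valve); stops at -0.05 and 1.62. Vertical stem at x = 0, y = +120 mm of the manifold, its nut 91 mm up. A sound lever stays where left and needs 2 to 4 N at the handle all the way; over 40 N on a lever (squeeze of both fingers plus push) breaks it.
- handle_left (a point): middle of the white sleeve on the left lever, 59 mm from the stem, 82.5 mm up; sleeve 14 mm wide, 46 mm long, 18 mm tall; the point's y axis points outward along the lever; nothing under its arc is above 61 mm. If seized, the lever moves lightly at first, then between 0.3 and 0.8 rad meets a stiffness of some 3 N per mm and springs back a little when let go; it goes back to shut lightly.
- port_left (a point): centre of the rim of the left station's upright port, 82 mm above the bench, 75 mm in front of the valve stem: socket 37 mm across outside, bore 24 mm, 26 mm deep, axis vertical.
- lever_middle (a joint): angle of the middle lever, rad: 0 = shut (pointing along the manifold's +y), growing clockwise seen from above to 1.57 = fully open (along its +x, in line with the valve); stops at -0.05 and 1.62. Vertical stem at x = 0, y = 0 of the manifold, its nut 91 mm up. A sound lever stays where left and needs 2 to 4 N at the handle all the way; over 40 N on a lever (squeeze of both fingers plus push) breaks it.
- handle_middle (a point): middle of the white sleeve on the middle lever, 59 mm from the stem, 82.5 mm up; sleeve 14 mm wide, 46 mm long, 18 mm tall; the point's y axis points outward along the lever; nothing under its arc is above 61 mm. If seized, the lever moves lightly at first, then between 0.3 and 0.8 rad meets a stiffness of some 3 N per mm and springs back a little when let go; it goes back to shut lightly.
- port_middle (a point): centre of the rim of the middle station's upright port, 82 mm above the bench, 75 mm in front of the valve stem: socket 37 mm across outside, bore 24 mm, 26 mm deep, axis vertical.
- lever_right (a joint): angle of the right lever, rad: 0 = shut (pointing along the manifold's +y), growing clockwise seen from above to 1.57 = fully open (along its +x, in line with the valve); stops at -0.05 and 1.62. Vertical stem at x = 0, y = -120 mm of the manifold, its nut 91 mm up. A sound lever stays where left and needs 2 to 4 N at the handle all the way; over 40 N on a lever (squeeze of both fingers plus push) breaks it.
- handle_right (a point): middle of the white sleeve on the right lever, 59 mm from the stem, 82.5 mm up; sleeve 14 mm wide, 46 mm long, 18 mm tall; the point's y axis points outward along the lever; nothing under its arc is above 61 mm. If seized, the lever moves lightly at first, then between 0.3 and 0.8 rad meets a stiffness of some 3 N per mm and springs back a little when let go; it goes back to shut lightly.
- port_right (a point): centre of the rim of the right station's upright port, 82 mm above the bench, 75 mm in front of the valve stem: socket 37 mm across outside, bore 24 mm, 26 mm deep, axis vertical.
- beaker: glass beaker, 107 x 97 x 120 mm, left of the manifold, nearer the robot; loose bystander; origin at the centre of its underside.
- petri_dish: petri dish, 61 mm across, 15 mm tall, right of the manifold; loose bystander; origin at the centre of its underside.
- marker: marker pen, 126 mm long, 14 mm thick, lying in front of the manifold; loose bystander; origin at the centre of its underside.
- cap_a: orange tube cap, 28 mm across, 11 mm tall, lying between the left and middle ports; loose bystander; origin at the centre of its underside.
- cap_b: orange tube cap, 28 mm across, 11 mm tall, lying in front of the manifold's right end; loose bystander; origin at the centre of its underside.
- tape_roll: roll of tape, 61 mm across, 13 mm tall, left of the manifold; loose bystander; origin at the centre of its underside.
Mind the look-alikes: they are no part of the job. Of the things that look like the stopper, the smaller one is meant.

How it is judged:
By the outcome, as a careful person would: the job done as asked, in the order asked, and still so for the second after the job is handed in, with the robot touching nothing.
It also fails if it takes over 72 s, if anything falls off the work surface, if the arm or the gripper's body presses on something with over 40 N, if the wrist force passes 120 N, or if a joint passes its speed limit or range.

## Working session

There is one attempt and no reset: what is moved stays moved. The work goes in short steps, Python scripts to look and compute and a tool call to move; the robot and the scene stay as the last step left them, time stands still between calls to the robot, and variables do not carry over. Pictures are saved under pics/ and viewed, at most 10 in all, crops included, and the job is handed in when it is done.

Besides the shell and the picture viewer there is one more tool, called after "Request:" as a command line: name --argument value ..., lists and objects as JSON in quotes. move_arm: Moves the arm, as the interface text tells. Its arguments: {"type":"object","properties":{"targets":{"type":"string"},"squeeze":{"type":"number"}},"required":["targets"]}

```bash
mkdir -p pics
python3 - <<'E'
from plant import *
import cv2,numpy as np
for n in("scene","top"):
    im=capture(n); cv2.imwrite(f"pics/{n}0.png",im[:,:,::-1])
    print(n,{k:np.round(v,3).tolist() for k,v in camera_model(n).items()})
for th in ["port_left","port_middle","port_right","handle_left","handle_middle","handle_right","stopper","tube_rack","manifold","beaker","marker","cap_a"]:
    for c in("scene","top"):
        try: print(th,c,[(np.round(d["position"],3).tolist(),round(d["confidence"],2)) for d in tip_of(th,c)[:4]])
        except Exception as e: print(th,c,e)
s=read_state();print({k:np.round(v,3).tolist() for k,v in s.items()})
E
```

```text
scene {'fx': 400.893, 'fy': 400.893, 'cx': 323.33, 'cy': 195.919, 'world_to_cam': [[0.607, -0.795, -0.023, -0.278], [0.429, 0.304, 0.851, -0.309], [-0.669, -0.526, 0.525, -0.775], [0.0, 0.0, 0.0, 1.0]]}
top {'fx': 419.96, 'fy': 419.96, 'cx': 322.951, 'cy': 199.877, 'world_to_cam': [[0.006, -1.0, -0.001, 0.06], [0.979, 0.006, 0.203, -0.528], [-0.203, -0.002, 0.979, -1.292], [0.0, 0.0, 0.0, 1.0]]}
port_left scene [([0.481, 0.218, 0.082], 0.91)]
port_left top [([0.48, 0.22, 0.082], 0.96)]
port_middle scene []
port_middle top [([0.491, 0.096, 0.077], 0.7)]
port_right scene [([0.499, -0.018, 0.079], 0.6)]
port_right top [([0.497, -0.02, 0.08], 0.58)]
handle_left scene [([0.349, 0.066, 0.001], 0.61), ([0.559, 0.278, 0.084], 0.42)]
handle_left top [([0.558, 0.28, 0.083], 0.7)]
handle_middle scene [([0.568, 0.162, 0.082], 0.46)]
handle_middle top [([0.563, 0.164, 0.085], 0.49)]
handle_right scene [([0.57, 0.04, 0.084], 0.44)]
handle_right top [([0.573, 0.04, 0.084], 0.53)]
stopper scene [([0.515, -0.247, 0.006], 0.86), ([0.397, -0.255, 0.032], 0.68)]
stopper top [([0.518, -0.251, -0.002], 0.
[... 193 characters left out ...]
 []
beaker scene []
beaker top [([0.368, 0.37, 0.002], 0.73)]
marker scene [([0.351, 0.067, 0.002], 0.5)]
marker top [([0.492, 0.094, 0.08], 0.65), ([0.35, 0.063, 0.0], 0.44)]
cap_a scene [([0.359, -0.12, 0.001], 0.53), ([0.48, 0.15, -0.0], 0.42)]
cap_a top [([0.48, 0.149, -0.001], 0.62), ([0.356, -0.12, 0.002], 0.51)]
{'t': 1.3, 'qpos': [-1.29, 0.536, -0.004, 1.538, 0.003, 1.067, -0.071], 'dq': [-0.0, -0.0, -0.001, 0.002, 0.001, 0.001, 0.001], 'joint_torque': [-0.001, -57.089, 0.99, -25.193, -0.056, 0.011, 0.0], 'tcp_pos': [0.221, 0.611, 0.25], 'ee_rot': [0.173, 0.985, 0.0, 0.0], 'contact_force': [0.44, 0.004, -0.625], 'torque': [0.002, 0.079, 0.004], 'grip_force': 0.0, 'finger_gap': 0.088}
```

View pics/scene0.png

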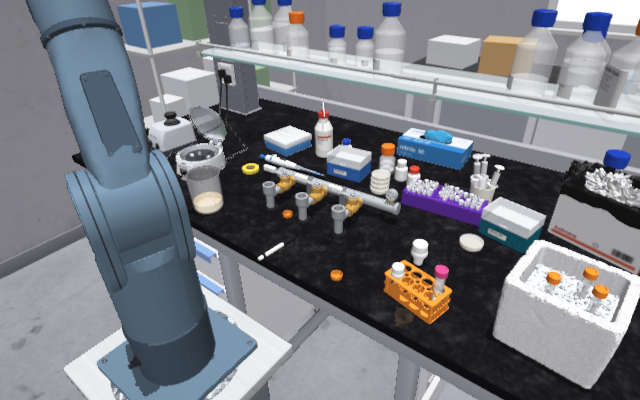

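View pics/top0.png

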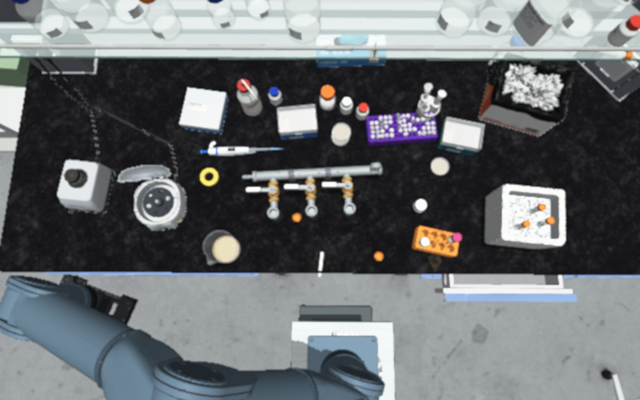

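The scene picture shows the manifold with ports at about (269,187), (303,205) and (339,217). All levers point left (+y).

Stopper candidates, by scene pixel:
- White piece in the rack at (398,270).
- Larger white piece standing free on the bench at (420,248).
- White stack or jar at (380,181), plus white caps behind it.

The description (hangs in the rack, the smaller one) picks (398,270). I'll check that in a crop and fit the manifold pose.

```bash
cat > h.py <<'E'
from plant import *
import cv2,numpy as np
from scipy.optimize import least_squares
def proj(c,p):
    m=camera_model(c);W=np.array(m["world_to_cam"]);q=W[:3,:3]@np.array(p)+W[:3,3]
    return np.array([m["fx"]*q[0]/-q[2]+m["cx"], -m["fy"]*q[1]/-q[2]+m["cy"]])
E
python3 - <<'E'
from h import *
loc={"port_left":(-75,120),"port_middle":(-75,0),"port_right":(-75,-120),"handle_left":(0,179),"handle_middle":(0,59),"handle_right":(0,-61)}
P=[];Q=[]
ims={c:capture(c) for c in("scene","top")}
for r in range(2):
  for c in ims:
    capture(c)
    for k,l in loc.items():
      for d in tip_of(k,c)[:1]:
        if abs(d["position"][2]-.082)<.012: P.append(l);Q.append(d["position"][:2])
P=np.array(P)/1e3;Q=np.array(Q)
T=lambda x,p:np.c_[np.cos(x[2])*p[:,0]-np.sin(x[2])*p[:,1]+x[0],np.sin(x[2])*p[:,0]+np.cos(x[2])*p[:,1]+x[1]]
f=least_squares(lambda x:(T(x,P)-Q).ravel(),[.564,.1,.07],loss="soft_l1",f_scale=.003)
print("manifold",f.x,"res mm",np.round(1e3*np.abs(T(f.x,P)-Q).max(1),1))
for k,l in loc.items(): print(k,np.round(T(f.x,np.array([l])/1e3)[0],4))
S=[]
for c in ims: 
  for d in silhouettes("stopper",c)[:3]:
    m=d["mask"];ys,xs=np.where(m);print(c,d["confidence"],xs.mean().round(1),ys.mean().round(1),xs.min(),xs.max(),ys.min(),ys.max(),m.sum())
# overlays
out=[]
for c,(u,v,w,h),sc in(("scene",(370,220,100,75),4),("top",(400,190,75,75),4),("scene",(250,160,160,75),4),("top",(235,150,160,75),4)):
    im=cv2.resize(ims[c][v:v+h,u:u+w,::-1],None,fx=sc,fy=sc,interpolation=cv2.INTER_CUBIC)
    pts=[list(T(f.x,np.array([l])/1e3)[0])+[.082 if 'p' in k[:1] else .0915] for k,l in loc.items()]+[[.395,-.2545,.076]]
    for p in pts:
        a=(proj(c,p)-(u,v)+.5)*sc; cv2.drawMarker(im,(int(a[0]),int(a[1])),(255,0,255),cv2.MARKER_CROSS,10,1)
    out.append(im)
a=np.hstack(out[:2]);cv=np.zeros((300,800,3),np.uint8);cv[:,:min(800,a.shape[1])]=a[:,:800]
cv2.imwrite("pics/crop1.png",cv)
b=np.zeros((600,640,3),np.uint8);b[:300]=out[2];b[300:]=out[3];cv2.imwrite("pics/crop2.png",b)
print("rack",[(np.round(d["position"],3),round(d["confidence"],2)) for c in ims for d in tip_of("tube_rack",c)],"st",[(np.round(d["position"],4),round(d["confidence"],2)) for c in ims for d in tip_of("stopper",c)])
E
```

```text
manifold [0.56784827 0.10285201 0.05090835] res mm [4.300e+00 1.000e-01 3.032e+02 9.000e-01 1.000e+00 2.400e+00 7.800e+00
 4.600e+00 4.500e+00 2.600e+00 4.800e+00 4.800e+00 1.700e+00 2.400e+00
 2.000e-01 1.900e+00 5.400e+00 2.700e+00 2.400e+00 3.100e+00 4.500e+00]
port_left [0.4868 0.2189]
port_middle [0.4929 0.099 ]
port_right [ 0.4991 -0.0208]
handle_left [0.5587 0.2816]
handle_middle [0.5648 0.1618]
handle_right [0.571  0.0419]
scene 0.87 419.3 250.5 411 428 239 264 354
scene 0.67 250.8 168.0 243 258 163 173 133
scene 0.58 398.0 270.1 391 405 262 278 208
rack [(array([ 0.404, -0.303,  0.002]), 0.66), (array([ 0.617,  0.445, -0.002]), 0.62), (array([ 0.369,  0.376, -0.002]), 0.58), (array([ 0.356, -0.116, -0.001]), 0.52), (array([ 0.401, -0.297,  0.006]), 0.87)] st [(array([ 0.3996, -0.2574,  0.0311]), 0.57), (array([ 0.5152, -0.251 ,  0.0045]), 0.53), (array([ 0.3945, -0.2526,  0.0307]), 0.62), (array([ 0.5192, -0.2487, -0.0031]), 0.54)]
```

View pics/crop1.png

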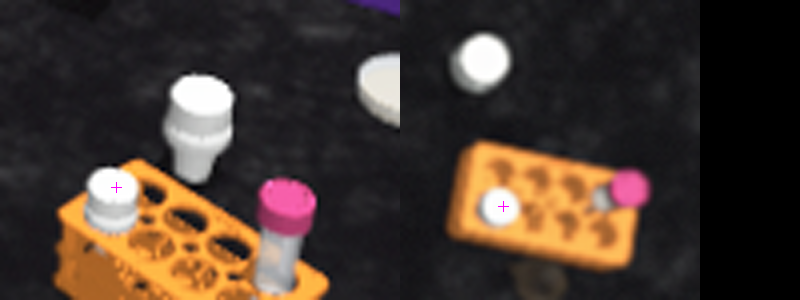

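View pics/crop2.png

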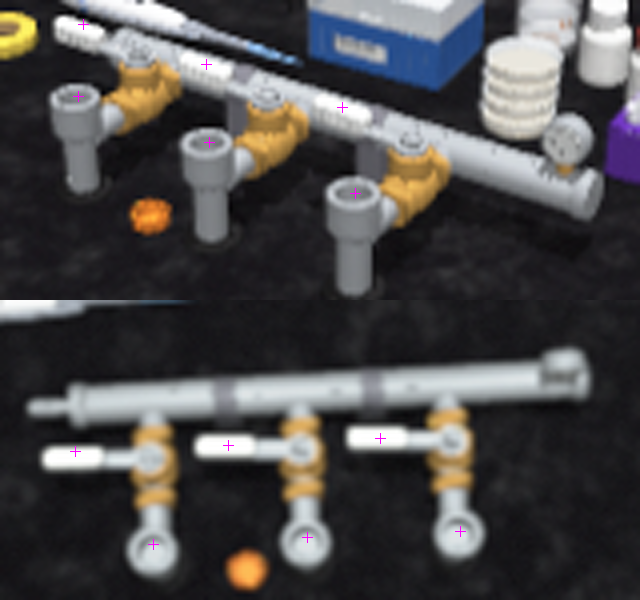

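The crop confirms it: the white piece in the rack, scene (398,270), is clearly smaller than the free-standing look-alike at (420,248). The manifold overlay sits a few mm too far from the robot because of an outlier, so I'll refit from picked pixels.

Run:
```python
from h import *
obs=[]
def add(c,u,v,x,y,z): obs.append((c,np.array([u,v])/4-.375+((250,160) if c=="scene" else (235,75)) ,x/1e3,y/1e3,z/1e3))
for (u,v),y in zip([(153,549),(307,542),(459,531)],(120,0,-120)): add("top",u,v,-75,y,82)
for (u,v),y in zip([(72,458),(227,447),(377,438)],(120,0,-120)): add("top",u,v,0,y+59,91.5)
for (u,v),y in zip([(149,458),(302,449),(452,441)],(120,0,-120)): add("top",u,v,0,y,91)
for (u,v),y in zip([(76,97),(207,142),(354,192)],(120,0,-120)): add("scene",u,v,-75,y,82)
for (u,v),y in zip([(139,48),(268,93),(411,140)],(120,0,-120)): add("scene",u,v,0,y,91)
def T(x,px,py,z): c,s=np.cos(x[2]),np.sin(x[2]);return [c*px-s*py+x[0],s*px+c*py+x[1],z]
for cs in (("scene",),("top",),("scene","top")):
    f=least_squares(lambda x:np.concatenate([proj(c,T(x,a,b,z))-uv for c,uv,a,b,z in obs if c in cs]),[.564,.1,.07])
    print(cs,f.x.round(4),np.round(f.fun,1))
for k,a,b in[("pl",-75,120),("pm",-75,0),("pr",-75,-120),("hl",0,179),("hm",0,59),("hr",0,-61)]: print(k,np.round(T(f.x,a/1e3,b/1e3,.082),4))
so=[("scene",np.array([113,181])/4-.375+(370,220)),("top",np.array([98,205])/4-.375+(400,190))]
for s in (so[:1],so[1:],so): print("stopper",least_squares(lambda x:np.concatenate([proj(c,[x[0],x[1],.076])-uv for c,uv in s]),[.395,-.255]).x.round(4))
```

```text
('scene',) [0.563  0.1011 0.049 ] [-0.1  0.4 -0.1  0.8 -0.4  1.2  0.2 -0.4  0.2 -1.1  0.2 -1.3]
('top',) [0.5644 0.1043 0.0645] [-0.1  0.4 -0.2 -0.   0.1  0.5  0.2  0.2 -0.3  0.7  0.4  0.8 -0.2 -0.9
 -0.3 -0.8  0.4 -1. ]
('scene', 'top') [0.5642 0.1035 0.0603] [ 0.1  0.3 -0.  -0.   0.3  0.7  0.4 -0.  -0.1  0.7  0.7  0.9  0.  -1.
 -0.  -0.7  0.7 -0.8 -0.5  0.3 -0.2  0.4 -0.3  0.6 -0.4 -0.5 -0.1 -1.5
  0.  -2. ]
pl [0.4821 0.2187 0.082 ]
pm [0.4894 0.0989 0.082 ]
pr [ 0.4966 -0.0208  0.082 ]
hl [0.5535 0.2821 0.082 ]
hm [0.5607 0.1623 0.082 ]
hr [0.5679 0.0426 0.082 ]
stopper [ 0.3983 -0.2512]
stopper [ 0.3961 -0.2505]
stopper [ 0.3972 -0.2511]
```

Request:
move_arm --targets "40 33.5 -33 0 0 0 -6.66;40 33.5 -33 0 0 0 -6.66;40 33.5 -33 0 0 0 -6.66;40 33.5 -33 0 0 0 -6.66;40 33.5 -33 0 0 0 -6.66;40 33.5 -33 -15 0 0 -6.66;40 33.5 -33 -20 0 0 -6.66;40 33.5 -33 -20 0 0 -6.66;40 33.5 -33 -20 0 0 -6.66;40 33.5 -33 -20 0 0 -6.66;40 0 0 0 0 0 0" --squeeze 4

```text
t: 4.47
tcp_pos: [0.558, 0.2763, 0.1533]
ee_rot: [0.688, 0.726, -0.002, 0.001]
contact_force: [0.0, 0.3, 0.5]
finger_gap: 0.0399
grip_force: 0.0
```

Request:
move_arm --targets "40 -2 4.5 -35 0 0 0.4;40 0 0 -39 0 0 0;40 0 0 0 0 0 0;12 0 0 0 0 0 0;12 0 0 0 0 0 0;12 0 0 0 0 0 0;12 0 0 0 0 0 0" --squeeze 4

```text
t: 5.35
tcp_pos: [0.555, 0.2866, 0.0821]
ee_rot: [0.682, 0.731, 0.001, 0.0]
contact_force: [0.9, 1.5, 6.2]
finger_gap: 0.0141
grip_force: 4.0
```

Run:
```python
from h import *
for i in range(4):
    capture("scene"); s=read_state(); print(s["t"],np.round(s["tcp_pos"],4),np.round(s["contact_force"],2),np.round(s["torque"],2),s["finger_gap"].__round__(4),round(s["grip_force"],2))
```

```text
5.4 [0.5551 0.2865 0.0821] [0.27 0.18 7.05] [ 0.1  -0.02 -0.01] 0.0142 4.0
5.45 [0.5551 0.2865 0.0821] [0.81 0.68 6.64] [ 0.05  0.02 -0.07] 0.0143 4.0
5.5 [0.5551 0.2865 0.0821] [0.52 0.29 6.41] [ 0.08 -0.02 -0.03] 0.0141 4.0
5.55 [0.5551 0.2865 0.0821] [-0.21  1.08  5.67] [ 0.08 -0.01 -0.11] 0.0141 4.0
```

Run:
```python
import numpy as np
t=np.radians(np.r_[0:54.1:6,63,72,81,90]);R=60;a=.062
p=R*np.c_[np.sin(t),np.cos(t)];c,s=np.cos(a),np.sin(a)
w=np.c_[c*p[:,0]-s*p[:,1],s*p[:,0]+c*p[:,1]]
for th,d in zip(np.degrees(t)[1:],np.diff(w,axis=0)):print(th.round(),d.round(1))
```

```text
6.0 [6.3 0.1]
12.0 [ 6.3 -0.6]
18.0 [ 6.2 -1.2]
24.0 [ 6.  -1.9]
30.0 [ 5.8 -2.5]
36.0 [ 5.5 -3.1]
42.0 [ 5.1 -3.6]
48.0 [ 4.7 -4.2]
54.0 [ 4.2 -4.6]
63.0 [ 5.4 -7.7]
72.0 [ 4.1 -8.5]
81.0 [ 2.8 -9. ]
90.0 [ 1.3 -9.3]
```

Request:
move_arm --targets "12 6.2 0.1 1 0 0 -6;12 6.2 -0.6 0 0 0 -6;12 6.1 -1.2 0 0 0 -6;12 0 0 0 0 0 0" --squeeze 3.5

```text
t: 6.05
tcp_pos: [0.573, 0.2846, 0.0821]
ee_rot: [0.788, 0.616, 0.001, 0.0]
contact_force: [1.8, 1.9, 1.7]
finger_gap: 0.0139
grip_force: 3.5
```

Request:
move_arm --targets "12 6 -1.9 0 0 0 -6;12 0 0 0 0 0 0"

```text
t: 6.3
tcp_pos: [0.5788, 0.2828, 0.082]
ee_rot: [0.819, 0.574, 0.001, 0.0]
contact_force: [1.4, 2.7, 2.3]
finger_gap: 0.0143
grip_force: 3.5
```

Request:
move_arm --targets "12 5.8 -2.5 0 0 0 -6;12 0 0 0 0 0 0"

```text
t: 6.55
tcp_pos: [0.5846, 0.2803, 0.082]
ee_rot: [0.847, 0.531, 0.001, 0.0]
contact_force: [1.7, 2.5, 2.0]
finger_gap: 0.0143
grip_force: 3.5
```

Request:
move_arm --targets "12 5.5 -3.1 0 0 0 -6;12 0 0 0 0 0 0"

```text
t: 6.8
tcp_pos: [0.5901, 0.2772, 0.0819]
ee_rot: [0.874, 0.486, 0.001, 0.0]
contact_force: [2.7, 3.6, 1.7]
finger_gap: 0.0143
grip_force: 3.5
```

Request:
move_arm --targets "12 5.1 -3.6 0 0 0 -6;12 0 0 0 0 0 0"

```text
t: 7.05
tcp_pos: [0.5953, 0.2735, 0.0819]
ee_rot: [0.898, 0.44, 0.001, 0.0]
contact_force: [3.5, 3.8, -0.1]
finger_gap: 0.0141
grip_force: 3.5
```

Request:
move_arm --targets "12 4.7 -4.2 0 0 0 -6;12 0 0 0 0 0 0"

```text
t: 7.3
tcp_pos: [0.5991, 0.2699, 0.0817]
ee_rot: [0.92, 0.392, 0.0, -0.001]
contact_force: [1.0, 4.9, 2.1]
finger_gap: 0.0149
grip_force: 3.5
```

Request:
move_arm --targets "12 2.3 -2.1 0 0 0 -3;12 0 0 0 0 0 0"

```text
t: 7.55
tcp_pos: [0.5998, 0.2687, 0.0814]
ee_rot: [0.93, 0.369, -0.001, -0.002]
contact_force: [-2.9, 5.9, 3.8]
finger_gap: 0.017
grip_force: 3.4
```

Request:
move_arm --targets "12 1.6 -1.6 0 0 0 -2;12 0 0 0 0 0 0"

```text
t: 7.8
tcp_pos: [0.6011, 0.2668, 0.0814]
ee_rot: [0.936, 0.352, -0.002, -0.001]
contact_force: [-3.8, 5.6, 4.9]
finger_gap: 0.0222
grip_force: 3.4
```

The left lever binds: at about 45° it stops following, the resistance steps up and the finger gap is forced open. I'll take it back to shut.

Request:
move_arm --targets "12 -3.9 3.7 0 0 0 5;12 -4.7 4.2 0 0 0 6;12 -5.1 3.6 0 0 0 6;12 -5.5 3.1 0 0 0 6;12 -5.8 2.5 0 0 0 6;12 -6 1.9 0 0 0 6;12 -6.1 1.2 0 0 0 6;12 -6.2 0.6 0 0 0 6;12 -6.2 -0.1 0 0 0 6;12 0 0 0 0 0 0;12 0 0 0 0 0 0"

```text
t: 9.18
tcp_pos: [0.5533, 0.2842, 0.0814]
ee_rot: [0.683, 0.731, -0.001, 0.0]
contact_force: [-0.6, -2.9, 1.8]
finger_gap: 0.0144
grip_force: 3.5
```

Request:
move_arm --targets "30 0 0 0 0 0 0;40 0 0 0 0 0 0;40 0 0 50 0 0 0;40 3 -60 0 0 0 0;40 5 -60 0 0 0 0;40 0 0 0 0 0 0"

```text
t: 9.93
tcp_pos: [0.5627, 0.1593, 0.1321]
ee_rot: [0.686, 0.728, -0.001, 0.001]
contact_force: [-0.3, 0.6, -0.5]
finger_gap: 0.0399
grip_force: 0.0
```

Run:
```python
from h import *
im=capture("scene");s=read_state();print(s["t"],np.round(s["tcp_pos"],4))
a=cv2.imread("pics/scene0.png")[155:205,240:390];b=im[155:205,240:390,::-1]
cv2.imwrite("pics/lev1.png",np.vstack([cv2.resize(x,None,fx=5,fy=5,interpolation=cv2.INTER_CUBIC) for x in(a,b)]))
```

```text
9.975 [0.5623 0.1633 0.1319]
```

View pics/lev1.png

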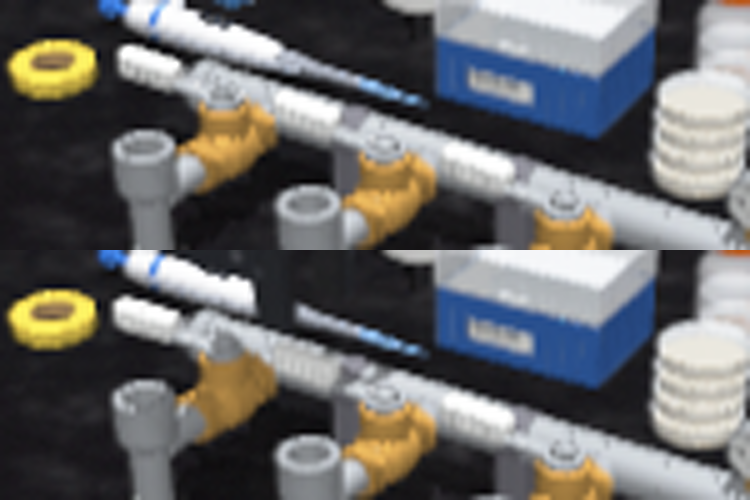

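Picture: the left lever is back at its original place, within about 1 px (handle at crop (148,315), originally (150,66+250)). Next is the middle one.

Request:
move_arm --targets "40 0 0 -30 0 0 0;40 0 0 -20 0 0 0;40 0 0 0 0 0 0;12 0 0 0 0 0 0;12 0 0 0 0 0 0;12 0 0 0 0 0 0;12 0 0 0 0 0 0;12 6.2 0.1 0 0 0 -6;12 6.2 -0.6 0 0 0 -6;12 6.1 -1.2 0 0 0 -6;12 6 -1.9 0 0 0 -6;12 5.8 -2.5 0 0 0 -6;12 5.5 -3.1 0 0 0 -6;12 5.1 -3.6 0 0 0 -6;12 0 0 0 0 0 0" --squeeze 3.5

```text
t: 11.85
tcp_pos: [0.6036, 0.1538, 0.0822]
ee_rot: [0.899, 0.438, 0.001, -0.0]
contact_force: [1.9, 2.9, 2.7]
finger_gap: 0.0141
grip_force: 3.5
```

Request:
move_arm --targets "12 4.7 -4.2 0 0 0 -6;12 4.2 -4.6 0 0 0 -6;12 0 0 0 0 0 0"

```text
t: 12.22
tcp_pos: [0.6126, 0.145, 0.0822]
ee_rot: [0.939, 0.343, 0.001, -0.0]
contact_force: [2.8, 3.0, 1.8]
finger_gap: 0.0143
grip_force: 3.5
```

Middle passes 54° freely; on to fully open.

Request:
move_arm --targets "12 5.4 -7.7 0 0 0 -9;12 4.1 -8.5 0 0 0 -9;12 2.8 -9 0 0 0 -9;12 1.3 -9.3 0 0 0 -9;12 0 0 0 0 0 0;12 0 0 0 0 0 0"

```text
t: 12.98
tcp_pos: [0.6265, 0.1085, 0.0821]
ee_rot: [0.999, 0.036, 0.001, 0.001]
contact_force: [5.4, -0.8, -0.1]
finger_gap: 0.0141
grip_force: 3.5
```

Request:
move_arm --targets "12 0 -1.2 0 0 0 -1;12 0 0 0 0 0 0;30 0 0 0 0 0 0;40 0 0 0 0 0 0;40 0 0 50 0 0 0;40 -6.3 -7.1 0 0 0 10;40 -6.3 -7.1 0 0 0 10;40 -6.3 -7.1 0 0 0 10;40 -6.3 -7.1 0 0 0 10;40 -6.3 -7.1 0 0 0 10;40 -6.3 -7.1 0 0 0 10;40 -6.3 -7.1 0 0 0 10;40 -6.3 -7.1 0 0 0 10;40 -6.3 -7.1 0 0 0 10;40 0 0 0 0 0 0;40 0 0 0 0 0 0"

```text
t: 14.98
tcp_pos: [0.5686, 0.0448, 0.1316]
ee_rot: [0.69, 0.724, -0.0, -0.0]
contact_force: [-0.1, 0.3, 0.8]
finger_gap: 0.0398
grip_force: 0.0
```

Request:
move_arm --targets "40 1 -1 -30 0 0 0.7;40 0 0 -20 0 0 0;40 0 0 0 0 0 0;12 0 0 0 0 0 0;12 0 0 0 0 0 0;12 0 0 0 0 0 0;12 0 0 0 0 0 0;12 6.2 0.1 0 0 0 -6;12 6.2 -0.6 0 0 0 -6;12 6.1 -1.2 0 0 0 -6;12 6 -1.9 0 0 0 -6;12 5.8 -2.5 0 0 0 -6;12 5.5 -3.1 0 0 0 -6;12 5.1 -3.6 0 0 0 -6;12 0 0 0 0 0 0"

```text
t: 16.85
tcp_pos: [0.611, 0.031, 0.0821]
ee_rot: [0.9, 0.436, 0.0, 0.0]
contact_force: [1.1, 1.1, 3.8]
finger_gap: 0.014
grip_force: 3.5
```

Request:
move_arm --targets "12 4.7 -4.2 0 0 0 -6;12 4.2 -4.6 0 0 0 -6;12 0 0 0 0 0 0"

```text
t: 17.23
tcp_pos: [0.6199, 0.022, 0.082]
ee_rot: [0.94, 0.34, 0.0, 0.0]
contact_force: [1.8, 2.0, 3.3]
finger_gap: 0.014
grip_force: 3.5
```

Request:
move_arm --targets "12 5.4 -7.7 0 0 0 -9;12 4.1 -8.5 0 0 0 -9;12 2.8 -9 0 0 0 -9;12 1.3 -10.3 0 0 0 -10;12 0 0 0 0 0 0;12 0 0 0 0 0 0"

```text
t: 17.98
tcp_pos: [0.6332, -0.0142, 0.0819]
ee_rot: [1.0, 0.025, 0.0, 0.001]
contact_force: [2.3, -2.1, 1.8]
finger_gap: 0.0144
grip_force: 3.5
```

Request:
move_arm --targets "30 0 0 0 0 0 0;40 0 0 0 0 0 0;50 0 0 60 0 0 0;50 -26.2 -26.5 30 0 0 10;50 -26.2 -26.5 0 0 0 10;50 -26.2 -26.5 0 0 0 10;50 -26.2 -26.5 0 0 0 10;50 -26.2 -26.5 0 0 0 10;50 -26.2 -26.5 0 0 0 10;50 -26.2 -26.5 0 0 0 10;50 -26.2 -26.5 0 0 0 10;50 -26.2 -26.5 0 0 0 10;50 0 0 -20 0 0 0;50 0 0 0 0 0 0" --squeeze 10

```text
t: 19.73
tcp_pos: [0.3959, -0.2515, 0.1509]
ee_rot: [0.691, 0.723, -0.0, -0.001]
contact_force: [0.4, 0.2, 0.3]
finger_gap: 0.0496
grip_force: 0.0
```

Run:
```python
from h import *
im=capture("scene");capture("top");s=read_state();print(s["t"],np.round(s["tcp_pos"],4),np.round(s["ee_rot"],3))
a=im[150:220,240:400,::-1];b=im[200:310,360:475,::-1]
A=cv2.resize(a,None,fx=2.6,fy=2.6,interpolation=cv2.INTER_CUBIC);B=cv2.resize(b,None,fx=3.3,fy=3.3,interpolation=cv2.INTER_CUBIC)
o=np.zeros((363,800,3),np.uint8);o[:A.shape[0],:A.shape[1]]=A;o[:B.shape[0],420:420+B.shape[1]]=B[:,:380]
cv2.imwrite("pics/c3.png",o)
for c in("scene","top"):print([(np.round(d["position"],4),round(d["confidence"],2)) for d in tip_of("stopper",c)])
```

```text
19.825 [ 0.3973 -0.2516  0.1518] [ 0.69   0.723 -0.    -0.   ]
[(array([ 0.3976, -0.2597,  0.03  ]), 0.69), (array([0.494 , 0.0997, 0.0811]), 0.2)]
[(array([ 0.5159, -0.2459, -0.0068]), 0.66), (array([ 0.3934, -0.2518,  0.0318]), 0.44)]
```

View pics/c3.png

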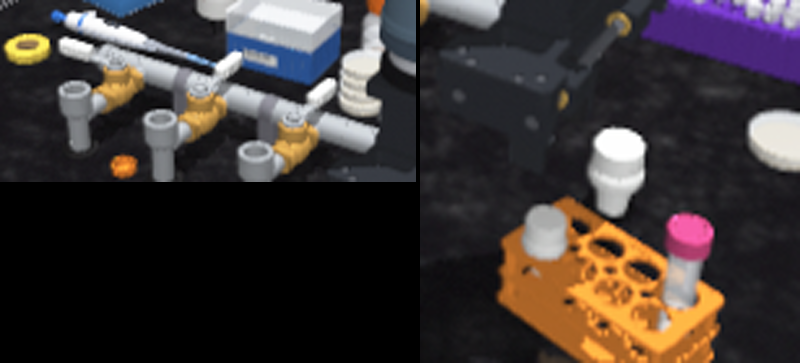

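The left lever is shut and the middle and right levers are open, crop (230,65) and (320,95). The stopper sits in the rack at crop (545,235). I'm going down to grasp it.

Request:
move_arm --targets "50 -0.5 -1.5 -45 0 0 0;50 0 0 -30 0 0 0;50 0 0 -9.5 0 0 0;50 0 0 0 0 0 0;24 0 0 0 0 0 0;24 0 0 0 0 0 0;24 0 0 0 0 0 0;24 0 0 0 0 0 0" --squeeze 8

```text
t: 20.92
tcp_pos: [0.3973, -0.2538, 0.0679]
ee_rot: [0.691, 0.723, 0.0, 0.001]
contact_force: [-0.0, 0.7, 6.7]
finger_gap: 0.0284
grip_force: 8.0
```

Request:
move_arm --targets "24 0 0 0 0 0 0;24 0 0 15 0 0 0;24 0 0 30 0 0 0;24 0 0 55 0 0 0;24 0 0 30 0 0 0;24 0 0 0 0 0 0" --squeeze 15

```text
t: 21.68
tcp_pos: [0.398, -0.2541, 0.1997]
ee_rot: [0.691, 0.723, 0.001, 0.002]
contact_force: [0.4, 1.1, -1.1]
finger_gap: 0.028
grip_force: 15.0
```

Run:
```python
from h import *
im=capture("scene");s=read_state();p=np.array(s["tcp_pos"]);print(s["t"],p.round(4),s["finger_gap"],s["contact_force"])
u,v=proj("scene",p).astype(int);print(u,v)
for q in (p+[0,0,.009],p-[0,0,.015],p-[0,0,.035]): print(proj("scene",q)-(u-50,v-45))
cv2.imwrite("pics/c4.png",cv2.resize(im[v-45:v+45,u-50:u+50,::-1],None,fx=5,fy=5,interpolation=cv2.INTER_CUBIC))
```

```text
21.725 [ 0.3971 -0.2535  0.1981] 0.027669497685124906 [-0.48801494  0.42302903 -0.61090192]
403 219
[50.55640975 41.5935438 ]
[49.57922628 51.3790695 ]
[48.78782362 59.30418419]
```

View pics/c4.png

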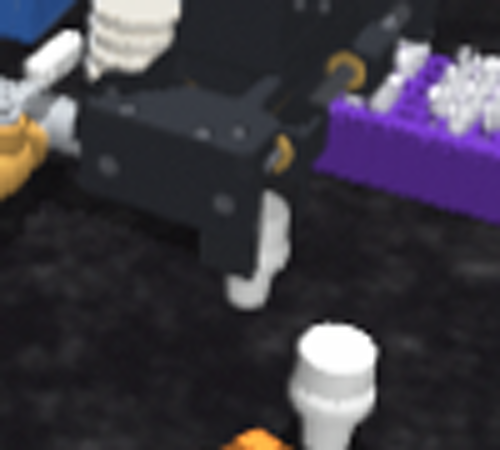

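Request:
move_arm --targets "24 9.4 52.6 0 0 0 0;24 9.4 52.6 0 0 0 0;24 9.4 52.6 0 0 0 0;24 9.4 52.6 0 0 0 0;24 9.4 52.6 0 0 0 0;24 9.4 52.6 0 0 0 0;24 9.4 52.6 0 0 0 0;24 9.4 52.6 0 0 0 0;24 9.4 52.6 -15 0 0 0;24 0 0 -20 0 0 0;24 0 0 -30 0 0 0;24 0 0 0 0 0 0;24 0 0 0 0 0 0"

```text
t: 23.35
tcp_pos: [0.4813, 0.2196, 0.1323]
ee_rot: [0.691, 0.723, -0.0, -0.0]
contact_force: [-0.3, 0.9, -0.3]
finger_gap: 0.0279
grip_force: 15.0
```

Run:
```python
from h import *
ims=[(c,capture(c)) for c in("scene","top")];s=read_state();p=np.array(s["tcp_pos"]);print(s["t"],p.round(4),s["finger_gap"],s["contact_force"])
o=[]
for c,im in ims:
    u,v=proj(c,[.4825,.2188,.082]).astype(int);im=cv2.resize(im[v-30:v+30,u-30:u+30,::-1],None,fx=6,fy=6,interpolation=cv2.INTER_CUBIC);print(c,(proj(c,p-[0,0.0,.035])-(u-30,v-30))*6,(proj(c,[.4825,.2188,.082])-(u-30,v-30))*6);o.append(im)
cv2.imwrite("pics/c5.png",np.hstack(o))
```

```text
23.45 [0.4819 0.22   0.1331] 0.027955013673758602 [ 0.42658087 -0.06892106 -0.28190848]
scene [175.3505077  151.73921334] [181.16988875 180.73198222]
top [179.51668979 176.0291915 ] [185.51320574 180.31590879]
```

View pics/c5.png

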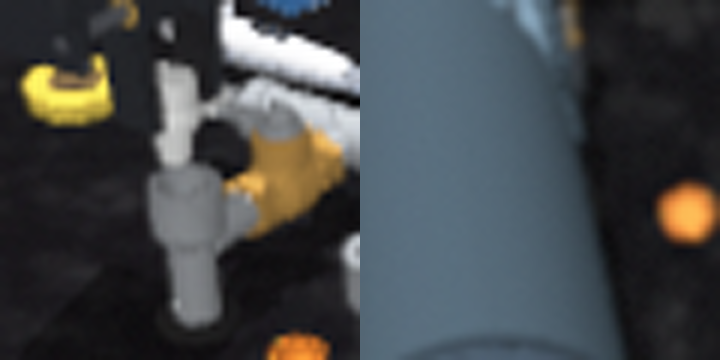

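Picture (left half): the plug foot at (176,157) hangs over the port rim, whose centre is at (186,183). It is about 1 mm too far left, so I'll nudge it and go in gently.

Request:
move_arm --targets "24 1 -1 -8 0 0 0;24 0 0 -8 0 0 0;24 0 0 -5 0 0 0;24 0 0 -3 0 0 0;24 0 0 0 0 0 0"

```text
t: 24.08
tcp_pos: [0.4822, 0.2188, 0.108]
ee_rot: [0.691, 0.723, -0.0, -0.0]
contact_force: [-0.8, 1.0, -0.6]
finger_gap: 0.0281
grip_force: 15.0
```

Request:
move_arm --targets "24 0 0 -4 0 0 0;24 0 0 -3 0 0 0;24 0 0 0 0 0 0"

```text
t: 24.45
tcp_pos: [0.4824, 0.2189, 0.1011]
ee_rot: [0.691, 0.723, 0.0, 0.0]
contact_force: [-0.6, -0.3, -0.6]
finger_gap: 0.0279
grip_force: 15.0
```

Request:
move_arm --targets "24 0 0 -3 0 0 0;24 0 0 0 0 0 0"

```text
t: 24.7
tcp_pos: [0.4827, 0.219, 0.0982]
ee_rot: [0.691, 0.723, 0.0, 0.0]
contact_force: [2.6, 0.7, -1.0]
finger_gap: 0.0278
grip_force: 15.0
```

Request:
move_arm --targets "24 0 0 -1.5 0 0 0;24 0 0 0 0 0 0"

```text
t: 24.95
tcp_pos: [0.4827, 0.219, 0.0978]
ee_rot: [0.691, 0.723, 0.0, -0.0]
contact_force: [-2.0, -1.2, 12.0]
finger_gap: 0.0281
grip_force: 15.0
```

Request:
move_arm --targets "24 0 0 -1.5 0 0 0;24 0 0 0 0 0 0"

```text
t: 25.2
tcp_pos: [0.4828, 0.2191, 0.097]
ee_rot: [0.691, 0.723, 0.001, -0.0]
contact_force: [-4.5, -2.4, 19.4]
finger_gap: 0.0283
grip_force: 15.0
```

Request:
move_arm --targets "24 0 0 1 0 0 0;36 0 0 0 0 0 0;44 0 0 0 0 0 0;44 0 0 15 0 0 0;44 0 0 30 0 0 0;10 0 0 20 0 0 0;10 0 0 0 0 0 0;10 0 0 0 0 0 0"

```text
t: 26.2
tcp_pos: [0.4819, 0.2188, 0.1608]
ee_rot: [0.691, 0.723, -0.0, -0.0]
contact_force: [-0.4, -0.0, 0.2]
finger_gap: 0.0162
grip_force: 0.0
```

Run:
```python
from h import *
im=capture("scene");s=read_state();p=np.array(s["tcp_pos"]);print(s["t"],p.round(4),s["finger_gap"])
u,v=proj("scene",[.4825,.2188,.082]).astype(int)
for z in(.082,.106): print((proj("scene",[.4828,.219,z])-(u-35,v-35))*7)
cv2.imwrite("pics/c6.png",cv2.resize(im[v-35:v+35,u-35:u+75,::-1],None,fx=7,fy=7,interpolation=cv2.INTER_CUBIC))
```

```text
26.25 [0.4817 0.2187 0.1605] 0.011960098148786439
[246.52115519 245.42089588]
[240.99176074 195.01551027]
```

View pics/c6.png

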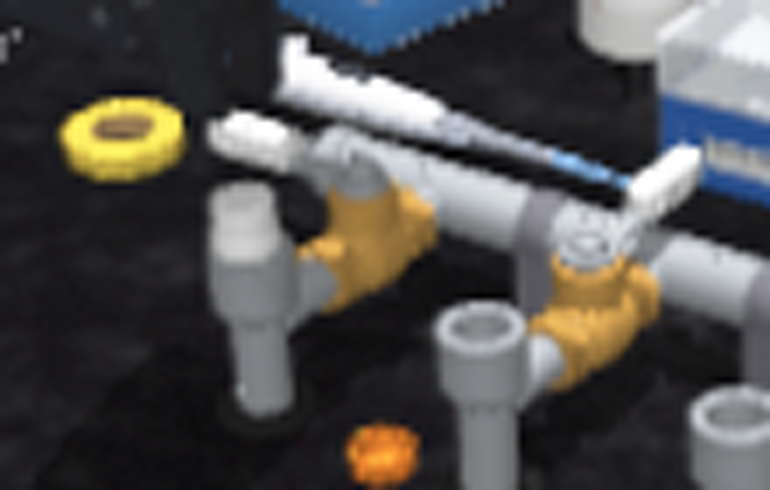

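The stopper's head sits on the left port rim at crop (246,215). I'll press its top gently with the fingers to confirm it is fully home (expected contact at TCP z 0.117).

Request:
move_arm --targets "10 0 0 -25 0 0 0;10 0 0 -14 0 0 0;10 0 0 -3 0 0 0;10 0 0 -2.5 0 0 0;10 0 0 0 0 0 0"

```text
t: 26.88
tcp_pos: [0.4822, 0.2187, 0.1175]
ee_rot: [0.691, 0.723, -0.0, -0.0]
contact_force: [-2.4, -0.9, 5.9]
finger_gap: 0.01
grip_force: 2.6
```

Request:
move_arm --targets "10 0 0 -2 0 0 0;10 0 0 0 0 0 0"

```text
t: 27.12
tcp_pos: [0.4824, 0.2187, 0.1172]
ee_rot: [0.691, 0.723, 0.0, -0.001]
contact_force: [-8.8, -3.5, 24.8]
finger_gap: 0.0099
grip_force: 12.6
```

Request:
move_arm --targets "10 0 0 10 0 0 0;10 0 0 50 0 0 0;10 0 0 60 0 0 0;10 -30 0 20 0 0 0;10 0 0 0 0 0 0;10 0 0 0 0 0 0"

```text
t: 27.88
tcp_pos: [0.4526, 0.2189, 0.2546]
ee_rot: [0.691, 0.723, 0.0, 0.0]
contact_force: [-0.2, -1.0, -0.0]
finger_gap: 0.0105
grip_force: 0.0
```

Run:
```python
from h import *
P=[]
for i in range(3):
    capture("scene")
    for k in("handle_left","handle_middle","handle_right","stopper"): print(k,[np.round(d["position"],3).tolist() for d in tip_of(k,"scene")[:2]])
finish_job()
```

```text
handle_left [[0.555, 0.282, 0.083], [0.661, -0.33, 0.003]]
handle_middle [[0.481, 0.149, 0.002]]
handle_right [[0.557, 0.281, 0.085], [0.633, -0.017, 0.083]]
stopper [[0.516, -0.252, 0.006], [0.485, 0.213, 0.059]]
handle_left [[0.371, 0.376, -0.003], [0.556, 0.283, 0.084]]
handle_middle [[0.624, 0.108, 0.084]]
handle_right [[0.629, -0.018, 0.084], [0.617, 0.448, -0.001]]
stopper [[0.485, 0.217, 0.061]]
handle_left [[0.558, 0.28, 0.084]]
handle_middle [[0.626, 0.105, 0.084], [0.564, 0.103, -0.002]]
handle_right [[0.628, -0.017, 0.08]]
stopper [[0.513, -0.249, 0.002], [0.486, 0.214, 0.061]]
the job is handed in; nothing more can be done
```

The left valve is the seized one (it bound at about 45°): it is shut again with the white stopper pushed home in its port, the middle and right valves are fully open, and the job is handed in.

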